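# Hold the spring clip open on the price-card stand

### The job

I want to slide a new price card across the deck of the wooden stand and up against its backing card, so first clear the two packing offcuts off the deck into the black scrap tub. Then squeeze the handles of the spring clip parked on the rim of the jar carton, take it off, and hold it squeezed wide open over the middle of the backing card's top edge, with the edge well up between the gaping jaws and neither jaw touching the card. Finish while still holding the clip open like that, and leave the jar, the sauce bottle and the tape roll where they stand.

Things in the scene. Friction and masses are not known exactly. Their poses are not given: they have to be found in the camera images.
- stand: Fixed price-card stand: plywood deck 200 (x) x 240 (y) x 15 mm; origin at the centre of its underside, z up. A white backing card, 5 mm thick, 210 mm wide (along y), stands upright between two cleats (tops 31 mm above the counter) at x = +80 mm; top edge 163 mm above the counter. The clear deck is on its -x side, where the two offcuts lie.
- card_top (a point): Middle of the backing card's top edge, 163 mm above the counter; x is across the card's 5 mm thickness (it reaches from -2.5 to +2.5 mm), y runs along the edge, z up.
- honeycomb_mid (a point): Centre of a brown block of honeycomb packing board, 52 (x) x 34 (y) x 25 mm high, loose on the deck, about 20 g; its bottom is 12.5 mm below this point.
- core_mid (a point): Centre of a short cardboard tube core, standing upright: outer diameter 46 mm, wall 4.5 mm, 36 mm high, loose on the deck, about 25 g; its bottom is 18 mm below this point.
- tub: Fixed black scrap tub, open at the top, 170 (x) x 150 (y) x 100 mm high, walls 4 mm; origin at the centre of its underside. An offcut counts as in it when its centre is inside the walls and below the rim.
- carton: Fixed open cardboard carton holding six jars, 150 (x) x 190 (y) x 110 mm high, walls 5 mm, jar lids 80 mm above the counter; origin at the centre of its underside. The clip is parked on the rim of its -x wall.
- clip: Loose steel spring clip (clamp pattern), 70 g, 26 mm wide along y; frame fixed to its -x arm, origin on the hinge pin, z up. Parked handles up, jaws down, biting the carton's 5 mm rim, which runs along y 32 mm below the pin. Handle tops 58 mm above the pin, jaw tips 45 mm below it; the throat above the jaw tips is 38 mm deep. Pressing the handles together along x opens the jaws.
- clip_grip (a point): Point between the black handles where to squeeze them along x (axes as the clip), 45 mm above the pin, midway between them while parked. The handles lean outward: parked, 45 mm over their outsides here, 50 mm at the tops; when squeezed to 0.5 rad their outsides are parallel, 27 mm apart. Squeezing takes about 7 N parked and 14 N at 0.5 rad. As it opens, the clip's frame turns by half the joint's change.
- clip_spread (a joint): Opening angle of the clip, rad: 0 with empty jaws shut, about 0.11 on a 5 mm wall, 0.62 at its stop (handles about 22 mm over the outside, jaw tips about 27 mm apart). A spring always closes it. It counts as wide open above 0.35 (jaw tips about 15 mm apart).
- jaw_a (a point): Lower inner edge, middle of its width, of the pad on the jaw on the clip's -x arm. The jaw tips' mid-point is half-way between jaw_a and jaw_b. Either jaw may be on either side of the card.
- jaw_b (a point): The same point on the other (+x) jaw.
- jar: Loose jar, 64 mm diameter, 85 mm high; origin at the centre of its underside. Leave it alone.
- sauce: Loose sauce bottle, 60 mm diameter, 190 mm high; origin at the centre of its underside. Leave it alone.
- tape: Loose roll of clear packing tape lying flat, 110 mm diameter, 48 mm high; origin at the centre of its underside. Leave it alone.

How it is judged:
On the way, in this order (a step that is already met when the one before it is completed fails the run):
1. both offcuts are in the scrap tub (x of honeycomb_mid in the frame of tub between -0.08 and 0.08 m and y of honeycomb_mid in the frame of tub between -0.07 and 0.07 m and z of honeycomb_mid in the frame of tub between 0 and 0.095 m and x of core_mid in the frame of tub between -0.08 and 0.08 m and y of core_mid in the frame of tub between -0.07 and 0.07 m and z of core_mid in the frame of tub between 0 and 0.095 m), for 0.2 s.
2. the clip has been squeezed and lifted off the carton (contact force between the fingers and clip above 3 N and contact force between clip and carton below 0.2 N and distance between clip and carton above 0.175 m), for 0.2 s.
At the end, for the whole second after the job is handed in: Both offcuts in the tub, below its rim. Fingers squeeze the clip (over 3 N), joint above 0.35 rad; a jaw tip on each side of the card, 1 mm clear of its face, 8 mm below its top edge, within 30 mm of the edge's middle; clip bears on the stand under 0.5 N and is still (under 0.03 m/s) (all of step 1 and value of joint clip_spread above 0.35 rad and ((x of jaw_a in the frame of card_top below -0.0035 m and x of jaw_b in the frame of card_top above 0.0035 m) or (x of jaw_b in the frame of card_top below -0.0035 m and x of jaw_a in the frame of card_top above 0.0035 m)) and z of each of jaw_a, jaw_b in the frame of card_top below -0.008 m and y of jaw_a in the frame of card_top between -0.03 and 0.03 m and y of jaw_b in the frame of card_top between -0.03 and 0.03 m and contact force between the fingers and clip above 3 N and contact force between clip and stand below 0.5 N and linear speed of clip below 0.03 m/s); the arm keeps its last pose, push and grip.
It fails at once if the jar is moved more than 30 mm (distance of jar from where it was at the start of the episode above 0.03 m).
It fails at once if the sauce bottle is moved more than 30 mm (distance of sauce from where it was at the start of the episode above 0.03 m).
It fails at once if the tape roll is moved more than 30 mm (distance of tape from where it was at the start of the episode above 0.03 m).
It also fails if it takes over 72 s, if anything falls off the work surface, if the arm or the gripper's body presses on something with over 40 N, if the wrist force passes 120 N, or if a joint passes its speed limit or range.

### The arm

A 7-joint arm with a two-finger parallel gripper is mounted at the origin on the work surface. World frame = base frame: x ahead of the robot, y to its left, z up, the work surface at z = 0. Lengths are in m, angles in rad, forces in N, time in s.
With the tool pointing down it reaches from about 0.425 to 0.8 m from the base axis. Payload 8.3 kg.
Tool frame: the origin (TCP) lies at the very end of the fingers, on their centre line; the grasp point (between the pads) lies 19 mm behind it; z points along the fingers, y is the line along which they close (so a half turn about z gives the same grasp; the last joint's range is limited). The gripper opens to 85 mm and grips with 20 to 120 N. Pads are 22 mm wide; open, the fingers measure 114 mm over their backs; the gripper's body (76 mm by 85 mm) begins 54 mm behind the grasp point. The pads swing forward as they close: fully open they stand 13 mm farther back than shut.
Start: joints at [1.28, 0.383, 0.016, 1.37, -0.006, 1.388, -0.046], TCP at [0.141, -0.609, 0.231] pointing down, gripper open.
Joint ranges: [-2.95, 2.95], [-0.25, 2.06], [-1.52, 1.56], [0.18, 2.33], [-1.44, 4.58], [0.02, 2.06], [-3.01, 3.01]. Speed limits (rad/s): [2.39, 2.39, 3.01, 3.01, 3.14, 3.14, 3.14].

### API

Orientations are given as a 3x3 rotation matrix whose columns are the frame's x, y, z axes.
In Python, from rig import monitor, camera, sign_off gives the robot as it stands.
- The arm moves only by the tool drive_tool, never from a script. Its argument "moves" is one flat list of numbers, 5 for each row, row after row: the shift along the tool's x, y, z in m, then the turn about the tool's z in rad, then the opening, from -1 (shut) to 1 (fully open). A call has 1 to 8 rows; each row is the pose to reach, as a shift and turn from the pose commanded when the call began, along the tool's axes at that moment; what a row does not reach only later rows make up. A row lasts 1/8 s, in which the tool goes at most 62.5 mm and 10.7 degrees, less where a joint would pass 70% of its speed; a pose out of reach is approached as far as the arm can. A call with a gripper value outside its range is refused whole. The fingers move at their own pace and stop on an object; "grip_force" is the grip in N (left out, the last holds). Time passes only in rows, so rows that repeat a pose let the fingers close. It gives the time, the measured TCP pose, the force, the opening and the grip force at its end, in the units of the state.
- monitor.get_state(): the state, without advancing time (a new reading comes with each control period).
- camera(name): name is "scene" or "top"; returns a dict with "frame" (384x512x3 uint8, blue, green, red), "camera_matrix" (3x3 intrinsics, pixels), "k1" (the pictures are not rectified: a ray, as slopes to the right and down, at radius r is drawn at 1 + k1 r^2 times it, then the intrinsics apply), "extrinsics" (4x4, takes a point from camera to world coordinates). Camera axes: x right, y down, z forward; pixel columns grow to the right and rows downward; lengths in m; the calibration is good to about 2 mm. A picture is of the moment at which its call begins. There is no depth.
- sign_off(): hands the job in; it is judged then, once.
The state is a dict: "t": time; "q": joint angles; "dq": joint speeds; "joint_efforts": joint torques, N m; "tcp_pos": TCP position; "ee_rot": TCP orientation; "wrist_force": force on the tool from outside, world axes, zero at the start; "wrist_torque": the same for the moment, N m; "opening": opening from 0.0 (shut) to 1.0 (fully open); "grasp_force": force on a finger pad.
Only numpy, scipy, OpenCV 4.12 (cv2) and the standard library are available. Lean on these libraries where they do the work, as an engineer would, in place of code of your own. Each camera call takes 0.05 s, during which the arm holds its last target. There are 200 camera calls.

## Working session

There is one attempt and no reset: what is moved stays moved. The work goes in short steps, Python scripts to look and compute and a tool call to move; the robot and the scene stay as the last step left them, time stands still between calls to the robot, and variables do not carry over. Pictures are saved under pics/ and viewed, at most 10 in all, crops included, and the job is handed in when it is done.

Besides the shell and the picture viewer there is one more tool, called as name(argument=value, ...), one argument or row to a line, values as JSON. drive_tool: Moves the arm, as the interface text tells. Its arguments: {"type":"object","properties":{"moves":{"type":"array"},"grip_force":{"type":"number"}},"required":["moves"]}

```bash
mkdir -p pics; ls; cat > h.py <<'E'
import numpy as np, cv2
from rig import monitor, camera, sign_off
def snap(name,fn):
    c=camera(name); cv2.imwrite('pics/'+fn,c['frame']); 
    np.savez('pics/'+fn+'.npz',K=c['camera_matrix'],k1=c['k1'],E=c['extrinsics'],f=c['frame']); return c
def ld(fn): return np.load('pics/'+fn+'.npz')
def ray(c,u,v):
    K=np.array(c['K']); x=(u-K[0,2])/K[0,0]; y=(v-K[1,2])/K[1,1]
    k=float(c['k1']); d=np.hypot(x,y); r=d
    for _ in range(30): r=d/(1+k*r*r)
    s=r/d if d>0 else 1
    E=np.array(c['E']); return E[:3,3],E[:3,:3]@np.array([x*s,y*s,1])
def at(c,u,v,z):
    o,d=ray(c,u,v); return o+d*(z-o[2])/d[2]
def proj(c,p):
    E=np.array(c['E']); q=E[:3,:3].T@(np.array(p)-E[:3,3]); x,y=q[0]/q[2],q[1]/q[2]
    g=1+float(c['k1'])*(x*x+y*y); K=np.array(c['K']); return K[0,0]*x*g+K[0,2],K[1,1]*y*g+K[1,2]
E
python3 - <<'E'
from h import *
a=snap('top','t0.png'); b=snap('scene','s0.png')
for c in(a,b): print(c['camera_matrix'],c['k1'],c['extrinsics'])
print(monitor.get_state())
E
```

```text
pics
[[364.48974315   0.         254.60263936]
 [  0.         364.48974315 187.28682678]
 [  0.           0.           1.        ]] -0.09787384090060933 [[-2.15984635e-03 -9.91131130e-01  1.32869930e-01  4.38408030e-01]
 [-9.99997658e-01  2.15867478e-03 -1.52867697e-04 -3.97089225e-02]
 [-1.35311033e-04 -1.32869949e-01 -9.91133472e-01  1.00272483e+00]
 [ 0.00000000e+00  0.00000000e+00  0.00000000e+00  1.00000000e+00]]
[[481.3312104    0.         256.64480128]
 [  0.         481.3312104  192.73894586]
 [  0.           0.           1.        ]] 0.03559411153622701 [[ 0.07194611  0.82601213 -0.55904179  1.22328408]
 [ 0.99740327 -0.06140109  0.03763803 -0.08253546]
 [-0.0032363  -0.56029802 -0.82828477  1.08596153]
 [ 0.          0.          0.          1.        ]]
{'t': 0.1, 'q': array([ 1.28009496,  0.38414945,  0.01637466,  1.3710368 , -0.00629575,
        1.38817013, -0.04650809]), 'dq': array([-0.00069539, -0.00212204,  0.00177938, -0.00128836,  0.00071206,
        0.00021211, -0.00124229]), 'joint_efforts': array([ 2.05902543e-03, -6.29141593e+01,  8.46705101e-01, -3.72762680e+01,
        1.66898116e-02,  1.04744811e-02,  8.72849091e-05]), 'tcp_pos': array([ 0.1410851 , -0.60841832,  0.23038728]), 'ee_rot': array([[ 9.74152509e-01,  2.25890943e-01, -4.13682882e-04],
       [ 2.25891320e-01, -9.74151089e-01,  1.66378170e-03],
       [-2.71564124e-05, -1.71422449e-03, -9.99998530e-01]]), 'wrist_force': array([-0.2246546 , -0.35143168,  0.02329483]), 'wrist_torque': array([ 0.03622549, -0.02890023,  0.02254692]), 'grasp_force': 0.0, 'opening': 0.9973648055973935}
```

View pics/t0.png

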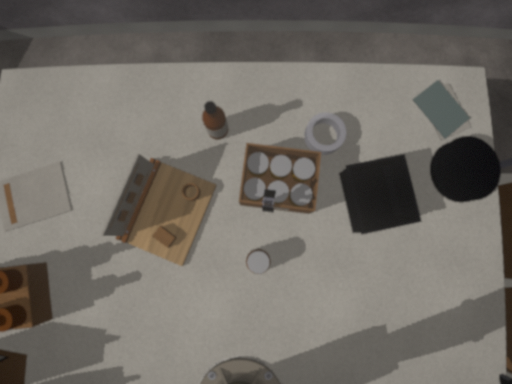

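View pics/s0.png

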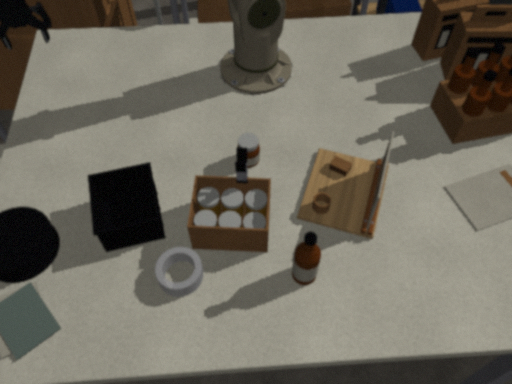

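The top view shows the stand at (165,210), with the core at (191,191) and the honeycomb at (165,236). The carton is at (280,178) with the clip at (269,198), and the tub is at (380,193). The jar is at (258,260), the sauce bottle at (214,120) and the tape at (326,133). I'll zoom in for precise pixels.

```bash
python3 - <<'E'
from h import *
def crop(f,x,y,w,h,s):
    i=cv2.imread('pics/'+f)[y:y+h,x:x+w]; i=cv2.convertScaleAbs(i,alpha=1.5)
    i=cv2.resize(i,None,fx=s,fy=s,interpolation=cv2.INTER_CUBIC)
    for k in range((-x)%10,w,10):
        cv2.putText(i,str(x+k),(k*s,8),0,.3,(0,255,255)); i[::6,k*s]=(0,255,255)
    for k in range((-y)%10,h,10):
        cv2.putText(i,str(y+k),(0,k*s+3),0,.3,(0,255,0)); i[k*s,::6]=(0,255,0)
    return i
A=np.hstack([crop('t0.png',100,148,125,120,3),crop('s0.png',290,130,125,120,3)])
B=np.hstack([crop('t0.png',235,140,95,75,4),crop('s0.png',185,140,95,112,4)[:300]])
i=np.zeros((600,800,3),np.uint8); 
A=cv2.resize(A,(750,360)); i[:300,:760]=B; cv2.imwrite('pics/m1.png',i[:300]); 
cv2.imwrite('pics/m2.png',np.vstack([A]))
C=np.zeros((600,800,3),np.uint8); C[:360,:750]=A; C[360:,:]=cv2.resize(B,(800,316))[:240]
cv2.imwrite('pics/m3.png',C)
E
```

```text
(no output)
```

View pics/m2.png

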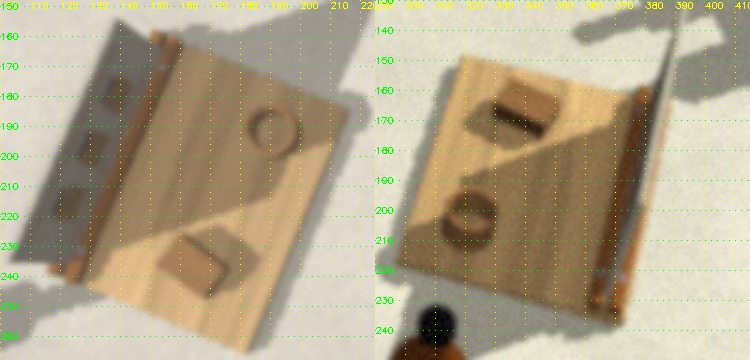

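View pics/m1.png

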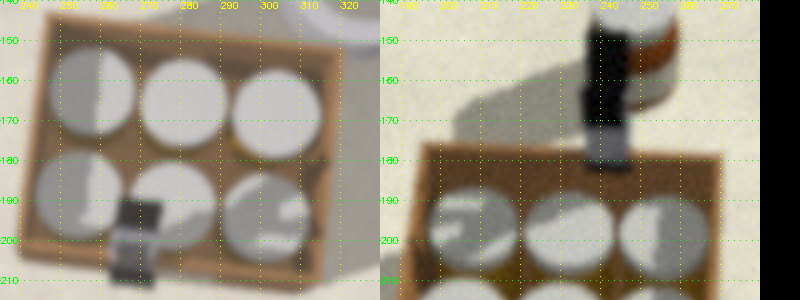

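Core: top (191.7,192), scene (321.7,200). Honeycomb: top (164.3,235.3), scene (341.7,162.7). Deck corners: top (216.5,184) and (182.7,265). Card top edge: (139.3,154) to (103.3,235.3). Clip handle tops are centred at (268.5,201.2).

```bash
python3 - <<'E'
from h import *
np.set_printoptions(precision=4,suppress=True)
T=ld('t0.png');S=ld('s0.png')
for n,c,u,v,z in [('deck TR(+?)',T,216.5,184,.015),('deck BR',T,182.7,265,.015),('deckS near',S,318.3,148.3,.015),('deckS far',S,297.3,218.3,.015),
('card a',T,139.3,154,.163),('card b',T,103.3,235.3,.163),('cardS',S,391.7,135,.163),
('core',T,191.7,192,.048),('coreS',S,321.7,200,.048),('hc',T,164.3,235.3,.04),('hcS',S,341.7,162.7,.04),
('hc c1',T,161.7,225.7,.04),('hc c2',T,176.5,238,.04),('hc c3',T,168.3,247.3,.04),('hc c4',T,152.7,236.3,.04),
('box1',T,246.7,143.7,.11),('box2',T,320.2,152,.11),('box3',T,240,204,.11),('box4',T,315,213.2,.11),
('boxS near l',S,291-400+400,175.5,.11) if 0 else ('boxS nl',S,195.5,175.5,.11),('boxS nr',S,270.5,178.7,.11),
('grip',T,268.5,201.2,.2),('gripS',S,242,147.5,.2),
('tub1',T,340,171,.1),('tub2',T,405,154.5,.1),('tub3',T,420,221,.1),('tub4',T,355,233,.1),('jar',T,258,259,.085),('sauce',T,210,106,.19),('tape',T,326,133,.048)]:
    print(n,at(c,u,v,z))
print('tcp proj',proj(T,[.141,-.609,.23]),proj(S,[.141,-.609,.23]))
E
```

```text
deck TR(+?) [0.5801 0.0645 0.015 ]
deck BR [0.3611 0.1533 0.015 ]
deckS near [0.3604 0.1531 0.015 ]
deckS far [0.588  0.0654 0.015 ]
card a [0.6315 0.2343 0.163 ]
card b [0.439  0.3127 0.163 ]
cardS [0.4511 0.3097 0.163 ]
core [0.5542 0.1266 0.048 ]
coreS [0.5576 0.13   0.048 ]
hc [0.4401 0.1987 0.04  ]
hcS [0.4357 0.204  0.04  ]
hc c1 [0.4654 0.2063 0.04  ]
hc c2 [0.4332 0.1661 0.04  ]
hc c3 [0.4088 0.1874 0.04  ]
hc c4 [0.4374 0.2297 0.04  ]
box1 [ 0.6687 -0.0202  0.11  ]
box2 [ 0.6472 -0.205   0.11  ]
box3 [ 0.5167 -0.0039  0.11  ]
box4 [ 0.4936 -0.188   0.11  ]
boxS nl [ 0.5011 -0.1874  0.11  ]
boxS nr [ 0.5249 -0.0006  0.11  ]
grip [ 0.5149 -0.0705  0.2   ]
gripS [ 0.4935 -0.0676  0.2   ]
tub1 [ 0.6005 -0.2558  0.1   ]
tub2 [ 0.6438 -0.4275  0.1   ]
tub3 [ 0.4727 -0.4569  0.1   ]
tub4 [ 0.4445 -0.2886  0.1   ]
jar [ 0.3817 -0.0479  0.085 ]
sauce [0.7391 0.0639 0.19  ]
tape [ 0.7146 -0.2339  0.048 ]
tcp proj (np.float64(515.0517591492103), np.float64(368.3162695795885)) (np.float64(31.024398235784872), np.float64(49.11742257402162))
```

```bash
cat >> h.py <<'E'
def plan(*ts):
    "targets (x,y,z,toolY angle deg) -> tool-frame shift+turn from the present pose"
    s=monitor.get_state(); R=s['ee_rot']; 
    a0=np.arctan2(R[1,1],R[0,1]); out=[]
    for x,y,z,a in ts:
        d=R.T@(np.array([x,y,z])-s['tcp_pos'])
        t=-((np.radians(a)-a0+np.pi/2)%np.pi-np.pi/2)  # z down, half-turn symmetric
        out.append((d.round(3),round(t,3)))
    print(round(s['t'],2),s['tcp_pos'].round(4),'ya',round(np.degrees(a0),1),'q7',s['q'][6].round(2),'open',round(s['opening'],3),'gf',s['grasp_force'])
    for o in out: print(o[0],o[1])
E
python3 -c "
from h import *
plan((.38,-.36,.27,-22),(.46,-.2,.27,-22),(.556,.128,.27,-22),(.556,.128,.12,-22))"
```

```text
0.1 [ 0.1411 -0.6084  0.2304] ya -76.9 q7 -0.05 open 0.997 gf 0.0
[ 0.289 -0.188 -0.039] -0.959
[ 0.403 -0.326 -0.039] -0.959
[ 0.571 -0.624 -0.039] -0.959
[ 0.571 -0.623  0.111] -0.959
```

drive_tool(
  moves=[0.289,-0.188,-0.04,-0.959,1,0.289,-0.188,-0.04,-0.959,1,0.289,-0.188,-0.04,-0.959,1,0.289,-0.188,-0.04,-0.959,1,0.289,-0.188,-0.04,-0.959,1,0.289,-0.188,-0.04,-0.959,1,0.403,-0.326,-0.04,-0.959,1,0.403,-0.326,-0.04,-0.959,1],
  grip_force=25,
)

```text
t: 1.1
tcp_pos: [0.4364, -0.2469, 0.271]
ee_rot: [[0.375, 0.927, -0.0], [0.927, -0.375, 0.0], [0.0, -0.001, -1.0]]
wrist_force: [0.6, -0.3, 0.7]
opening: 1.001
grasp_force: 0.0
```

```bash
python3 -c "
from h import *
plan((.556,.128,.27,-22),(.556,.128,.12,-22),(.556,.128,.021,-22))"
```

```text
1.1 [ 0.4364 -0.2469  0.271 ] ya -22.0 q7 0.03 open 1.001 gf 0.0
[ 0.392 -0.03   0.001] -0.001
[ 0.392 -0.03   0.151] -0.001
[ 0.392 -0.03   0.25 ] -0.001
```

drive_tool(
  moves=[0.392,-0.03,0,0,1,0.392,-0.03,0,0,1,0.392,-0.03,0,0,1,0.392,-0.03,0,0,1,0.392,-0.03,0,0,1,0.392,-0.03,0,0,1,0.392,-0.03,0,0,1,0.392,-0.03,0.05,0,1],
)

```text
t: 2.1
tcp_pos: [0.557, 0.1293, 0.2237]
ee_rot: [[0.371, 0.928, 0.006], [0.928, -0.371, 0.003], [0.005, 0.005, -1.0]]
wrist_force: [1.4, -0.5, -0.6]
opening: 1.001
grasp_force: 0.0
```

drive_tool(
  moves=[0,0,0.06,0,1,0,0,0.1,0,1],
)

```text
t: 2.35
tcp_pos: [0.5538, 0.1246, 0.1182]
ee_rot: [[0.376, 0.927, -0.003], [0.927, -0.376, -0.001], [-0.002, -0.002, -1.0]]
wrist_force: [-1.1, -0.8, 0.6]
opening: 1.003
grasp_force: 0.0
```

```bash
python3 - <<'E'
from h import *
plan((.556,.128,.1,-22),(.556,.128,.021,-22))
a=snap('top','t1.png')['frame'][150:260,100:230];b=snap('scene','s1.png')['frame'][120:250,270:420]
f=lambda i:cv2.resize(cv2.convertScaleAbs(i,alpha=1.5),(400,400*i.shape[0]//i.shape[1]))[:330]
cv2.imwrite('pics/m4.png',np.hstack([f(a),f(b)]))
E
```

```text
2.35 [0.5538 0.1246 0.1182] ya -22.1 q7 -0.88 open 1.003 gf 0.0
[0.004 0.001 0.018] -0.001
[0.004 0.001 0.097] -0.001
```

View pics/m4.png

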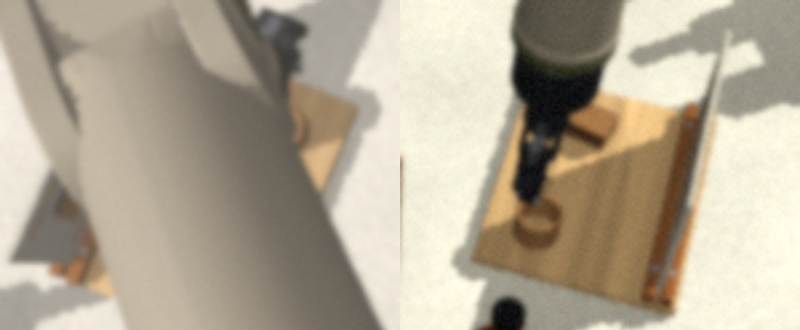

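The gripper is above the core, with fingers at about (535,190) over the core at (537,220). I'll descend and close.

drive_tool(
  moves=[0,0,0.05,0,1,0,0,0.098,0,1,0,0,0.1,0,1,0,0,0.1,0,-1,0,0,0.1,0,-1,0,0,0.1,0,-1,0,0,0.1,0,-1,0,0,0.1,0,-1],
)

```text
t: 3.45
tcp_pos: [0.5568, 0.1266, 0.024]
ee_rot: [[0.375, 0.927, 0.004], [0.927, -0.375, 0.0], [0.002, 0.004, -1.0]]
wrist_force: [-2.2, -1.0, 8.1]
opening: 0.522
grasp_force: 24.6
```

drive_tool(
  moves=[0,0,-0.06,0,-1,0,0,-0.12,0,-1,0,0,-0.18,0,-1,0,0,-0.245,0,-1,-0.06,0.019,-0.25,0,-1,-0.119,0.038,-0.25,0,-1,-0.178,0.057,-0.25,0,-1,-0.237,0.076,-0.25,0,-1],
)

```text
t: 4.45
tcp_pos: [0.5365, -0.1238, 0.2731]
ee_rot: [[0.374, 0.927, 0.003], [0.927, -0.374, -0.001], [0.0, 0.003, -1.0]]
wrist_force: [0.6, -0.5, -0.6]
opening: 0.521
grasp_force: 26.2
```

drive_tool(
  moves=[-0.06,0.019,0,0,-1,-0.119,0.038,0,0,-1,-0.178,0.057,0,0,-1,-0.238,0.076,0,0,-1,-0.238,0.076,0.06,0,-1,-0.238,0.076,0.12,0,-1,-0.238,0.076,0.17,0,-1,-0.238,0.076,0.17,0,-1],
)

```text
t: 5.45
tcp_pos: [0.5157, -0.3699, 0.0984]
ee_rot: [[0.374, 0.927, -0.006], [0.927, -0.374, 0.004], [0.002, -0.007, -1.0]]
wrist_force: [-0.4, 0.5, -0.4]
opening: 0.523
grasp_force: 26.2
```

drive_tool(
  moves=[0,0,0,0,1,0,0,0,0,1,0,0,0,0,1,0,0,-0.06,0,1,0,0,-0.12,0,1,0,0,-0.17,0,1,0.05,-0.029,-0.17,0.1,1,0.1,-0.057,-0.17,0.314,1],
)

```text
t: 6.45
tcp_pos: [0.503, -0.256, 0.273]
ee_rot: [[0.627, 0.779, 0.003], [0.779, -0.627, -0.001], [0.001, 0.003, -1.0]]
wrist_force: [1.3, 1.1, 0.8]
opening: 0.999
grasp_force: 0.0
```

```bash
python3 -c "
from h import *
snap('top','t2.png')
plan((.437,.199,.27,-40),(.437,.199,.12,-40))"
```

```text
6.5 [ 0.5035 -0.2461  0.2733] ya -39.1 q7 -0.37 open 1.0 gf 0.0
[ 0.303 -0.332  0.004] 0.016
[ 0.303 -0.332  0.154] 0.016
```

drive_tool(
  moves=[0.041,-0.046,0,0,1,0.082,-0.091,0,0,1,0.123,-0.136,0,0,1,0.164,-0.181,0,0,1,0.205,-0.226,0,0,1,0.246,-0.272,0,0,1,0.287,-0.317,0,0,1,0.307,-0.34,0,0,1],
)

```text
t: 7.5
tcp_pos: [0.4263, 0.1985, 0.2726]
ee_rot: [[0.618, 0.786, 0.002], [0.786, -0.618, 0.001], [0.002, 0.001, -1.0]]
wrist_force: [0.9, -0.8, -0.7]
opening: 0.996
grasp_force: 0.0
```

drive_tool(
  moves=[0,0,0.06,0,1,0,0,0.12,0,1,0,0,0.15,0,1,0,0,0.15,0,1],
)

```text
t: 8.0
tcp_pos: [0.4263, 0.1942, 0.1202]
ee_rot: [[0.621, 0.784, -0.003], [0.784, -0.621, -0.001], [-0.003, -0.002, -1.0]]
wrist_force: [0.6, -0.3, 1.3]
opening: 0.997
grasp_force: 0.0
```

```bash
python3 - <<'E'
from h import *
plan((.437,.199,.12,-40),(.437,.199,.02,-40))
t=cv2.imread('pics/t2.png')[140:250,320:440];
b=snap('scene','s2.png')['frame'][110:220,290:410]
f=lambda i:cv2.resize(cv2.convertScaleAbs(i,alpha=2),(400,367))
cv2.imwrite('pics/m5.png',np.hstack([f(t),f(b)]))
E
```

```text
8.0 [0.4263 0.1942 0.1202] ya -38.4 q7 -1.33 open 0.997 gf 0.0
[0.01  0.005 0.   ] 0.028
[0.011 0.006 0.1  ] 0.028
```

View pics/m5.png

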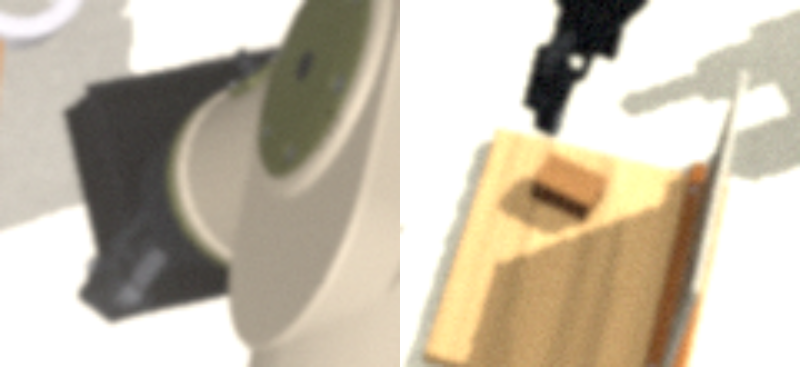

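The scene shows the honeycomb at (567,190) under the gripper, and the core is off the deck. I'll correct by 10/5 mm and descend.

drive_tool(
  moves=[0.01,0.005,0.05,0.028,1,0.01,0.005,0.095,0.028,1,0.01,0.005,0.098,0.028,1,0.01,0.005,0.098,0.028,-1,0.01,0.005,0.098,0.028,-1,0.01,0.005,0.098,0.028,-1,0.01,0.005,0.098,0.028,-1,0.01,0.005,0.098,0.028,-1],
)

```text
t: 9.05
tcp_pos: [0.4388, 0.1999, 0.0252]
ee_rot: [[0.644, 0.765, 0.003], [0.765, -0.644, 0.0], [0.002, 0.002, -1.0]]
wrist_force: [-1.9, -1.2, 10.8]
opening: 0.394
grasp_force: 23.8
```

drive_tool(
  moves=[0,0,-0.06,0,-1,0,0,-0.12,0,-1,0,0,-0.18,0,-1,0,0,-0.24,0,-1,-0.037,0.049,-0.25,0,-1,-0.075,0.098,-0.25,0,-1,-0.113,0.147,-0.25,0,-1,-0.151,0.196,-0.25,0,-1],
)

```text
t: 10.05
tcp_pos: [0.4904, -0.0441, 0.2745]
ee_rot: [[0.644, 0.765, 0.002], [0.765, -0.644, -0.001], [0.001, 0.002, -1.0]]
wrist_force: [1.5, 0.6, -0.2]
opening: 0.392
grasp_force: 25.6
```

drive_tool(
  moves=[-0.038,0.049,0,0,-1,-0.076,0.098,0,0,-1,-0.114,0.147,0,0,-1,-0.152,0.196,0,0,-1,-0.19,0.245,0,0,-1,-0.19,0.245,0.06,0,-1,-0.19,0.245,0.12,0,-1,-0.19,0.245,0.16,0,-1],
)

```text
t: 11.05
tcp_pos: [0.5543, -0.345, 0.1108]
ee_rot: [[0.644, 0.765, -0.002], [0.765, -0.644, 0.002], [0.0, -0.003, -1.0]]
wrist_force: [0.2, 0.0, 0.8]
opening: 0.392
grasp_force: 25.6
```

drive_tool(
  moves=[0,0,0,0,-1],
)

```text
t: 11.18
tcp_pos: [0.5533, -0.3444, 0.1103]
ee_rot: [[0.644, 0.765, -0.005], [0.765, -0.644, 0.004], [-0.001, -0.007, -1.0]]
wrist_force: [0.9, -0.6, -0.0]
opening: 0.395
grasp_force: 25.6
```

drive_tool(
  moves=[0,0,0,0,1,0,0,0,0,1,0,0,0,0,1,0,0,-0.06,0,1,0,0,-0.12,0,1,0,0,-0.17,0,1,-0.057,-0.023,-0.17,0,1,-0.114,-0.046,-0.17,0,1],
)

```text
t: 12.18
tcp_pos: [0.4467, -0.4032, 0.2849]
ee_rot: [[0.642, 0.767, 0.002], [0.767, -0.642, -0.002], [0.0, 0.003, -1.0]]
wrist_force: [-1.1, -2.2, 0.3]
opening: 1.001
grasp_force: 0.0
```

drive_tool(
  moves=[-0.057,-0.023,0,-0.18,1,-0.114,-0.046,0,-0.36,1,-0.152,-0.061,0,-0.5,1,-0.152,-0.061,0,-0.57,1],
)

```text
t: 12.68
tcp_pos: [0.2974, -0.4832, 0.2841]
ee_rot: [[0.134, 0.991, -0.001], [0.991, -0.134, -0.002], [-0.002, -0.001, -1.0]]
wrist_force: [0.1, -0.6, -1.7]
opening: 0.995
grasp_force: 0.0
```

```bash
python3 - <<'E'
from h import *
plan((.44,-.28,.3,-7),(.514,-.07,.3,-7))
t=snap('top','t3.png')['frame'][140:290,230:430]
b=snap('scene','s3.png')['frame'][130:255,80:280]
f=lambda i,h:cv2.resize(cv2.convertScaleAbs(i,alpha=2.5,beta=10),(480,h))
c=t[45:85,15:55]
x=np.vstack([f(t,360),f(b,240)[:240]])
y=np.zeros((600,320,3),np.uint8); y[:320]=cv2.resize(c,(320,320),interpolation=cv2.INTER_CUBIC)
cv2.imwrite('pics/m6.png',np.hstack([x,y]))
E
```

```text
12.68 [ 0.2974 -0.4832  0.2841] ya -7.7 q7 0.73 open 0.995 gf 0.0
[ 0.22   0.114 -0.017] -0.012
[ 0.438  0.159 -0.017] -0.012
```

View pics/m6.png

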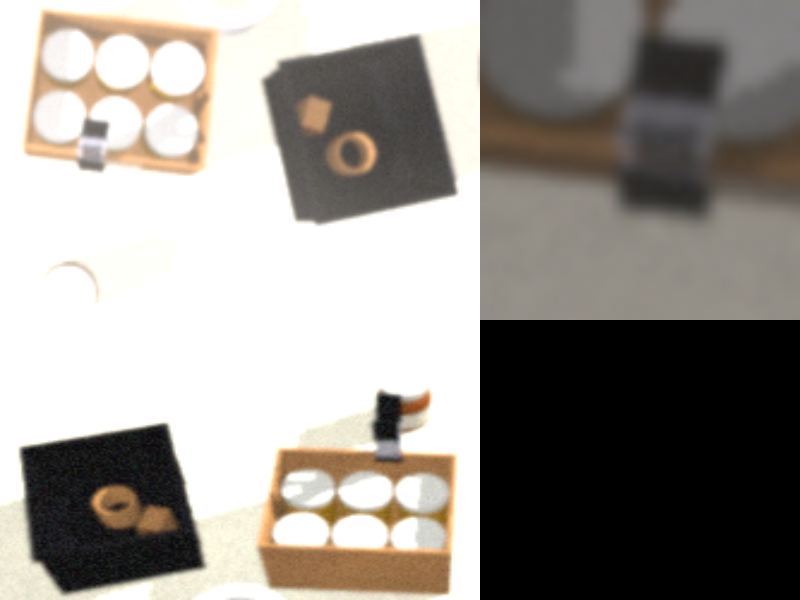

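Both offcuts lie in the tub, with the core at (350,153) and the honeycomb at (315,115) in the crop. The clip's handle tops span top-image v of about 189.8 to 211.5 at u of about 269.

```bash
python3 - <<'E'
from h import *
T=ld('t3.png')
p=at(T,270,189.75,.2);q=at(T,268.25,211.5,.2);print(p,q,(p+q)/2,np.hypot(*(p-q)[:2]))
S=ld('s3.png')
# scene: -x handle top, near edge
print(at(S,80+388/2.4,130+(392-360)/1.92,.2))
for z in(.2,.142): print([np.round(proj(S,[x,-.0705,z]),1) for x in(.49,.515,.54)], [np.round(proj(T,[x,-.0705,z]),1) for x in(.49,.515,.54)])
E
```

```text
[ 0.54042756 -0.07400903  0.2       ] [ 0.4921202  -0.06979034  0.2       ] [ 0.51627388 -0.07189969  0.2       ] 0.04849122108476394
[ 0.49088621 -0.06825277  0.2       ]
[array([240.7, 146.4]), array([241.3, 154.7]), array([241.9, 163.1])] [array([268.6, 212.5]), array([268.5, 201.2]), array([268.4, 189.9])]
[array([241.4, 161.4]), array([242. , 169.5]), array([242.5, 177.8])] [array([267.6, 214. ]), array([267.6, 203.5]), array([267.5, 193. ])]
```

drive_tool(
  moves=[0.055,0.028,-0.01,0,1,0.11,0.056,-0.02,0,1,0.165,0.084,-0.02,0,1,0.22,0.112,-0.02,0,1,0.276,0.125,-0.02,0,1,0.332,0.138,-0.02,0,1,0.388,0.15,-0.02,0,1,0.436,0.16,-0.02,0,1],
)

```text
t: 13.78
tcp_pos: [0.518, -0.0646, 0.3042]
ee_rot: [[0.128, 0.992, 0.002], [0.992, -0.128, -0.0], [0.0, 0.002, -1.0]]
wrist_force: [0.4, -0.5, -1.0]
opening: 1.004
grasp_force: 0.0
```

drive_tool(
  moves=[0,0,0,0,1,0,0,0,0,1],
)

```text
t: 14.02
tcp_pos: [0.5175, -0.0679, 0.3036]
ee_rot: [[0.129, 0.992, 0.0], [0.992, -0.129, -0.0], [-0.0, 0.0, -1.0]]
wrist_force: [-0.4, -1.3, -0.2]
opening: 1.0
grasp_force: 0.0
```

```bash
python3 -c "
from h import *
plan((.5155,-.071,.24,-7.1),(.5155,-.071,.164,-7.1))"
```

```text
14.03 [ 0.5175 -0.0679  0.3036] ya -7.4 q7 -0.18 open 1.0 gf 0.0
[-0.003 -0.002  0.064] -0.005
[-0.003 -0.002  0.14 ] -0.005
```

drive_tool(
  moves=[-0.003,-0.002,0.05,0,1,-0.003,-0.002,0.09,0,1,-0.003,-0.002,0.12,0,1,-0.003,-0.002,0.139,0,1,-0.003,-0.002,0.139,0,1,-0.003,-0.002,0.139,0,0.3],
  grip_force=40,
)

```text
t: 14.78
tcp_pos: [0.5154, -0.0718, 0.1653]
ee_rot: [[0.131, 0.991, 0.001], [0.991, -0.131, -0.0], [-0.0, 0.001, -1.0]]
wrist_force: [0.8, 0.5, -0.4]
opening: 0.817
grasp_force: 0.0
```

Next I'll squeeze to about 27 mm over the handles.

drive_tool(
  moves=[0,0,0,0,0,0,0,0,0,0,0,0,0,0,-0.3,0,0,0,0,-0.38,0,0,0,0,-0.38,0,0,0,0,-0.38,0,0,0,0,-0.38],
)

```text
t: 15.65
tcp_pos: [0.515, -0.071, 0.1643]
ee_rot: [[0.129, 0.992, -0.0], [0.992, -0.129, 0.0], [0.0, -0.0, -1.0]]
wrist_force: [-0.6, -0.1, -0.6]
opening: 0.315
grasp_force: 14.4
```

drive_tool(
  moves=[0,0,-0.015,0,-0.38,0,0,-0.03,0,-0.38,0,0,-0.06,0,-0.38,0,0,-0.09,0,-0.38,0,0,-0.12,0,-0.38,0,0,-0.15,0,-0.38,0,0,-0.15,0,-0.38],
)

```text
t: 16.52
tcp_pos: [0.5162, -0.0707, 0.3179]
ee_rot: [[0.129, 0.992, 0.006], [0.992, -0.129, -0.001], [-0.0, 0.006, -1.0]]
wrist_force: [-1.4, 0.3, -1.5]
opening: 0.317
grasp_force: 14.3
```

```bash
python3 -c "
from h import *
plan((.537,.275,.31,68.1),(.537,.275,.26,68.1))"
```

```text
16.52 [ 0.5162 -0.0707  0.3179] ya -7.4 q7 -0.17 open 0.317 gf 14.30500254034996
[ 0.345 -0.024  0.008] -1.318
[ 0.345 -0.024  0.058] -1.318
```

drive_tool(
  moves=[0.043,-0.003,0,-0.165,-0.38,0.086,-0.006,0,-0.33,-0.38,0.129,-0.009,0,-0.495,-0.38,0.172,-0.012,0,-0.66,-0.38,0.216,-0.015,0,-0.825,-0.38,0.259,-0.018,0,-0.99,-0.38,0.302,-0.021,0,-1.155,-0.38,0.345,-0.024,0,-1.318,-0.38],
)

```text
t: 17.52
tcp_pos: [0.5357, 0.2751, 0.3141]
ee_rot: [[-0.93, 0.369, -0.0], [0.369, 0.93, -0.0], [0.0, -0.0, -1.0]]
wrist_force: [0.7, -0.4, -0.6]
opening: 0.311
grasp_force: 14.3
```

drive_tool(
  moves=[0,0,0.02,0,-0.38,0,0,0.03,0,-0.38,0,0,0.03,0,-0.38,0,0,0.03,0,-0.38],
)

```text
t: 18.02
tcp_pos: [0.5362, 0.2734, 0.2851]
ee_rot: [[-0.927, 0.375, 0.001], [0.375, 0.927, 0.0], [-0.001, 0.0, -1.0]]
wrist_force: [-0.5, 0.6, -0.5]
opening: 0.318
grasp_force: 14.3
```

```bash
python3 - <<'E'
from h import *
plan((.537,.275,.26,68.1))
b=snap('scene','s4.png')['frame'][85:250,320:420]; t=snap('top','t4.png')['frame'][130:270,80:190]
A=cv2.resize(cv2.convertScaleAbs(b,alpha=1.6),None,fx=3.6,fy=3.6,interpolation=cv2.INTER_CUBIC)
B=cv2.resize(cv2.convertScaleAbs(t,alpha=1.6),None,fx=3.6,fy=3.6,interpolation=cv2.INTER_CUBIC)
o=np.zeros((594,756,3),np.uint8);o[:,:360]=A;o[:504,360:]=B;cv2.imwrite('pics/m7.png',o)
E
```

```text
18.02 [0.5362 0.2734 0.2851] ya 68.0 q7 0.36 open 0.318 gf 14.344279021024704
[-0.     0.002  0.025] -0.002
```

View pics/m7.png

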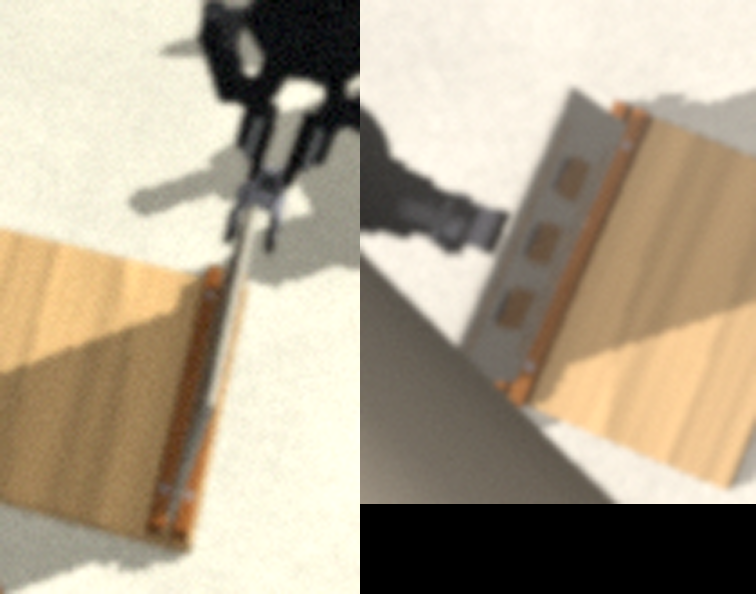

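The scene view shows the clip's open jaws with tips at crop (230,240) and (270,250), straddling the line of the card edge from above. Next I'll measure the offset across the card with averaged profiles.

```bash
python3 - <<'E'
from h import *
np.set_printoptions(precision=4,suppress=True,linewidth=200)
a=np.radians(68.1); n=np.array([np.cos(a),np.sin(a)]); e=np.array([-n[1],n[0]])
c0=np.array([.537,.275]); print('c0 n',c0@n)
N=np.arange(-.016,.0161,.002)
for fn in('t3.png','s3.png'):
    c=ld(fn); g=cv2.cvtColor(c['f'],cv2.COLOR_BGR2GRAY).astype(np.float32)
    for z in (.163,):
      for lo,hi in((-.09,-.03),(-.03,.03),(.03,.09)):
        P=[]
        for s in N:
            uv=np.array([proj(c,[*(c0+n*s+e*t),z]) for t in np.linspace(lo,hi,25)],np.float32)
            P.append(cv2.remap(g,uv[None,:,0],uv[None,:,1],1).mean())
        print(fn,lo,np.round(P).astype(int))
print((N*1000).astype(int))
S=ld('s4.png')
for u,v in((383.9,151.7),(395,154.4)):
    p=at(S,u,v,.22); print(p,'n',(p[:2]-c0)@n*1000,'e',(p[:2]-c0)@e*1000)
E
```

```text
c0 n 0.4554494090654124
t3.png -0.09 [ 64  66  67  66  66  68  75  88 106 122 132 138 140 141 141 142 141]
t3.png -0.03 [ 63  65  66  65  65  67  73  85 104 120 131 136 139 141 141 141 142]
t3.png 0.03 [ 63  65  66  66  65  67  72  83 101 118 130 136 139 141 141 142 142]
s3.png -0.09 [ 39  40  41  42  41  47  64  89 109 117 117 121 132 140 145 147 148]
s3.png -0.03 [ 84  82  78  70  61  56  65  87 107 115 114 113 117 121 123 124 123]
s3.png 0.03 [126 128 129 126 118 104  93  96 109 121 124 123 122 121 121 119 118]
[-16 -14 -12 -10  -8  -6  -4  -2   0   2   4   5   8  10  12  13  16]
[0.547  0.2564 0.22  ] n -13.564059870275688 e -16.24545688798016
[0.5567 0.2798 0.22  ] n 11.782440702676976 e -16.539308620181593
```

drive_tool(
  moves=[0,0.003,0,0,-0.38,0,0.003,0.015,0,-0.38,0,0.003,0.03,0,-0.38,0,0.003,0.045,0,-0.38,0,0.003,0.06,0,-0.38,0,0.003,0.073,0,-0.38,0,0.003,0.073,0,-0.38,0,0.003,0.073,0,-0.38],
)

```text
t: 19.12
tcp_pos: [0.537, 0.2772, 0.2118]
ee_rot: [[-0.928, 0.373, 0.0], [0.373, 0.928, 0.001], [-0.0, 0.001, -1.0]]
wrist_force: [-0.6, 0.9, -0.1]
opening: 0.311
grasp_force: 14.3
```

```bash
python3 - <<'E'
from h import *
plan((.5374,.2765,.212,68.1))
b=snap('scene','s5.png')['frame'][100:180,350:430]
A=cv2.resize(cv2.convertScaleAbs(b,alpha=1.6),None,fx=7,fy=7,interpolation=cv2.INTER_CUBIC)
cv2.imwrite('pics/m8.png',A)
E
```

```text
19.12 [0.537  0.2772 0.2118] ya 68.1 q7 0.32 open 0.311 gf 14.333260953426361
[-0.001 -0.    -0.   ] 0.0
```

View pics/m8.png

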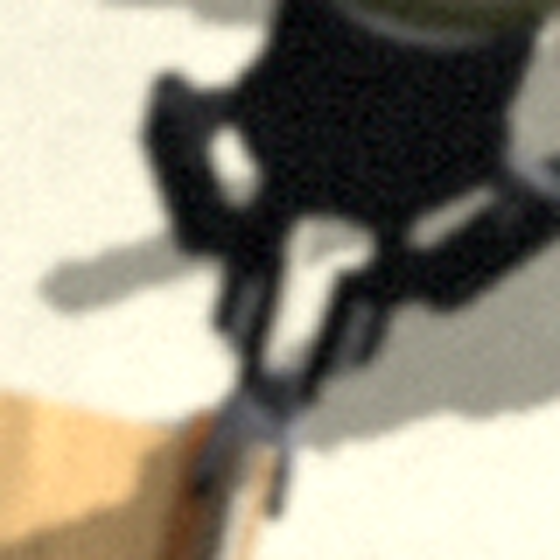

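The jaws straddle the card edge, with tips at crop (205,485) and (275,505) and the card between them. One check of the tips at their height, after letting the arm settle.

drive_tool(
  moves=[0,0,0,0,-0.38,0,0,0,0,-0.38,0,0,0,0,-0.38,0,0,0,0,-0.38],
)

```text
t: 19.68
tcp_pos: [0.5369, 0.277, 0.2114]
ee_rot: [[-0.928, 0.373, 0.0], [0.373, 0.928, 0.0], [-0.0, 0.0, -1.0]]
wrist_force: [0.3, -0.4, -0.5]
opening: 0.309
grasp_force: 14.3
```

```bash
python3 - <<'E'
from h import *
a=np.radians(68.1); n=np.array([np.cos(a),np.sin(a)]); e=np.array([-n[1],n[0]])
c0=np.array([.537,.275]); S=ld('s5.png')
for u,v in((379.3,169.3),(389.3,172.1)):
    p=at(S,u,v,.145); print('n',(p[:2]-c0)@n*1000,'e',(p[:2]-c0)@e*1000)
s=monitor.get_state(); print(s['t'],s['tcp_pos'],s['wrist_force'],s['wrist_torque'],s['opening'],s['grasp_force'])
E
```

```text
n -9.70688357729069 e -8.925719864391514
n 14.679295035030345 e -10.080877651271662
19.675 [0.53685789 0.27695391 0.21143041] [ 0.29971949 -0.44042107 -0.4619479 ] [ 0.00321283 -0.0465443   0.01476896] 0.30935256262326355 14.332534074783325
```

```bash
python3 -c "
from rig import sign_off
print(sign_off())"
```

```text
the job is handed in; nothing more can be done
None
```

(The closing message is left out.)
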